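# Load a pressing roller into its vee bed and clamp it

## Task

Roll the black rubber pressing roller gently along the flat deck of the roller fixture until it drops into the vee, then let go so that it settles and centres itself; do not lift or throw it, and do not push it with more than about 10 N. Then push the hold-down plunger down by its black knob until its rubber foot bears on the roller with about 8 N (never more than 15 N on the roller), and leave it clamped there with the hand clear. Leave everything else on the bench undisturbed.

Things in the scene. Friction and masses are not known exactly. Their poses are not given: they have to be found in the camera images.
- fixture: the roller fixture, fixed to the table. Origin on the table under the bottom line of the vee, at mid-length; x is the roll direction (deck to vee, roughly away from the robot), y along the vee, z up. The bed is 260 mm long in y. Beyond it, at y = -130 to -230 mm, a ledge 12 mm high carries small things
- deck (a point): middle of the flat aluminium deck's top, 40 mm above the table; axes as the fixture's. The deck runs from x = -150 to -20 mm of the fixture, with a kerb 5 mm higher and 6 mm thick along its front edge (x = -153)
- seat (a point): where the centre of the seated roller belongs: fixture x 0, y 0, 55 mm above the table; axes as the fixture's. The vee is 90 degrees: from the deck's edge (x -20, z 40) down to x 0, z 20 and up the higher far jaw to x 34, z 54. Seated, the roller's top is at z 80
- post_top (a point): top of the plunger's post (30 x 40 mm), at x 85, y 85, 146 mm above the table; axes as the fixture's. A bracket 30 mm wide (z 128 to 151 mm, its collar 34 mm across) reaches from it towards -x to the plunger over the vee
- roller: loose roller: black rubber sleeve 50 mm in diameter, 220 mm long, with steel ends 18 mm in diameter, 250 mm overall, about 0.5 to 0.9 kg; origin at its centre, own y along its axis. It starts on the deck with its axis 70 to 95 mm before the vee's middle, a little skewed to it; rolls freely
- ram: plunger: origin at the centre of the flat top of its black knob (32 mm across, 12 mm thick, on a 14 mm rod), 194 to 200 mm above the table at the start, at x 0, y 85 of the fixture. Slides straight down, until its top is at 158 mm at most; drag about 12 N (10 N after its weight); stays where it is left. It carries the screwed foot
- foot_root (a point): lower end of the plunger's rod, 72 mm below its knob's top. Under it the screwed foot ends in a sprung rubber pad, 26 x 22 mm (spring 3 N per mm, travel 9 mm). The foot is screwed out differently each time: the pad meets the seated roller when the knob's top is somewhere from 172 to 182 mm high. Feel for it: the pressing force rises above the drag
- tin: small steel tin, 44 mm across, 55 mm tall, standing on the low grey ledge at the fixture's -y end; origin at its underside; leave it alone
- spool: brown thread spool, 32 mm across, 40 mm tall, on the same ledge; origin at its underside; leave it alone
- white_soles: stack of three cream shoe soles, about 257 x 82 x 66 mm, on the table; origin at its underside; leave it alone
- black_sole: single black shoe sole, about 257 x 82 x 26 mm, on the table; origin at its underside; leave it alone
- hammer: hammer lying on the table; leave it alone
- brush: brush lying on the table; leave it alone
- adhesive: white bottle, 60 mm across, 150 mm tall, on the table; origin at its underside; leave it alone

How it is judged:
On the way, in this order (a step that is already met when the one before it is completed fails the run):
1. the roller lies at rest in the vee, centred and square, touched by neither the hand nor the plunger (x of roller in the frame of fixture between -0.0025 and 0.0025 m and z of roller in the frame of fixture between 0.052 and 0.058 m and y of roller in the frame of fixture between -0.03 and 0.03 m and angle between the y axis of roller and the y axis of fixture, either way round below 0.03 rad and linear speed of roller below 0.02 m/s and contact force between each of the arm, the fingers, ram and roller below 0.1 N), for 0.3 s.
2. the plunger's pad bears on the roller with 4 to 14 N (contact force between ram and roller between 4 and 14 N), for 0.3 s.
At the end, for the whole second after the job is handed in: The roller lies at rest in the vee, its axis within 2.5 mm of the vee's middle, 52 to 58 mm above the table, within 30 mm of mid-length and square within 0.03 rad, and the plunger by itself presses on it with 4 to 14 N (all of step 2 and x of roller in the frame of fixture between -0.0025 and 0.0025 m and z of roller in the frame of fixture between 0.052 and 0.058 m and y of roller in the frame of fixture between -0.03 and 0.03 m and angle between the y axis of roller and the y axis of fixture, either way round below 0.03 rad and linear speed of roller below 0.02 m/s); the robot touches nothing.
It fails at once if the hand presses on or knocks the roller with more than 25 N (contact force between any of the fingers, the arm and roller above 25 N).
It fails at once if the plunger presses on the roller with more than 16 N (contact force between ram and roller above 16 N).
It fails at once if the roller is lifted more than 15 mm off the deck (height (world z) of roller above 0.08 m).
It fails at once if the roller is flung faster than 0.6 m/s (linear speed of roller above 0.6 m/s).
It fails at once if a bystander is pushed more than 15 mm (distance of any of tin, spool, white_soles, black_sole, hammer, brush, adhesive from where it was at the start of the episode above 0.015 m).
It also fails if it takes over 61 s, if anything falls off the work surface, if the arm or the gripper's body presses on something with over 40 N, if the wrist force passes 120 N, or if a joint passes its speed limit or range.

## Robot

A 7-joint arm with a two-finger parallel gripper is mounted at the origin on the work surface. World frame = base frame: x ahead of the robot, y to its left, z up, the work surface at z = 0. Lengths are in m, angles in rad, forces in N, time in s.
With the tool pointing down it reaches from about 0.4 to 0.85 m from the base axis. Payload 10.4 kg.
Tool frame: the origin (TCP) lies midway between the tips of the shut fingers; the grasp point (between the pads) lies 19 mm behind it; z points along the fingers, y is the line along which they close (so a half turn about z gives the same grasp; the last joint's range is limited). The gripper opens to 85 mm and grips with 20 to 120 N. Pads are 22 mm wide; open, the fingers measure 114 mm over their backs; the gripper's body (76 mm by 85 mm) begins 54 mm behind the grasp point. The pads swing forward as they close: fully open they stand 13 mm farther back than shut.
Start: joints at [1.225, 0.332, -0.065, 1.46, 0.022, 1.35, -0.088], TCP at [0.198, -0.593, 0.231] pointing down, gripper open.
Joint ranges: [-2.6, 2.6], [-0.5, 2.12], [-1.47, 1.34], [0.16, 2.42], [-1.27, 4.41], [0.06, 2.06], [-2.6, 2.6]. Speed limits (rad/s): [2.22, 2.22, 2.79, 2.79, 3.14, 3.14, 3.14].

## Interface

Orientations are given as a unit quaternion [x, y, z, w].
In Python, from bench import env, snapshot, job gives the robot as it stands. The module is installed in compiled form; this text tells all that it offers.
- The arm moves only by the tool arm_command, never from a script. Its arguments are lists of equal length, an entry for each row: "fingers": the closure, from 0 (fully open) to 1 (shut); "delta_pos": the shift along the world's x, y, z in m, a list of three; "turn": the turn, a rotation vector about the world's x, y, z in rad, a list of three. A call has exactly 10 rows; each row is the pose to reach, as a shift and turn from the pose commanded when the call began; what a row does not reach only later rows make up. A row lasts 1/12 s, in which the tool goes at most 41.7 mm and 7.16 degrees, less where a joint would pass 70% of its speed; a pose out of reach is approached as far as the arm can. A call with a gripper value outside its range is refused whole. The fingers move at their own pace and stop on an object; "newtons" is the grip in N (left out, the last holds). Time passes only in rows, so rows that repeat a pose let the fingers close, or fill a call up. It gives the time, the measured TCP pose, the force, the opening and the grip force at its end, in the units of the state.
- env.read_state(): the state, without advancing time (a new reading comes with each control period).
- snapshot(name): name is "side" or "top"; returns a dict with "image" (480x640x3 uint8, blue, green, red), "fx", "fy", "cx", "cy" (pixels), "k1" (the pictures are not rectified: a ray, as slopes to the right and down, at radius r is drawn at 1 + k1 r^2 times it, then the intrinsics apply), "camera_from_world" (4x4, takes a point from world to camera coordinates). Camera axes: x right, y up, looking along -z (the intrinsics and any distortion apply to the point x, -y, -z); pixel columns grow to the right and rows downward; lengths in m; the calibration is good to about 2 mm. A picture is of the moment at which its call begins. There is no depth.
- job.hand_in(): hands the job in; it is judged then, once.
The state is a dict: "clock": time; "joint_positions": joint angles; "qd": joint speeds; "joint_efforts": joint torques, N m; "eef_pos": TCP position; "ee_rot": TCP orientation; "force": force on the tool from outside, world axes, zero at the start; "wrist_torque": the same for the moment, N m; "width": finger opening in m; "finger_force": force on a finger pad.
Only numpy, scipy, OpenCV 4.12 (cv2) and the standard library are available. Lean on these libraries where they do the work, as an engineer would, in place of code of your own. Each camera call takes 0.05 s, during which the arm holds its last target. There are 200 camera calls.

## Working session

There is one attempt and no reset: what is moved stays moved. The work goes in short steps, Python scripts to look and compute and a tool call to move; the robot and the scene stay as the last step left them, time stands still between calls to the robot, and variables do not carry over. Pictures are saved under pics/ and viewed, at most 10 in all, crops included, and the job is handed in when it is done.

Besides the shell and the picture viewer there is one more tool, called after ">>>" in YAML: its name, and indented under it one key for each argument. arm_command: Moves the arm, as the interface text tells. Its arguments: {"type":"object","properties":{"fingers":{"type":"array"},"delta_pos":{"type":"array"},"turn":{"type":"array"},"newtons":{"type":"number"}},"required":["fingers","delta_pos","turn"]}

```bash
mkdir -p pics
python3 - <<'E'
from bench import env, snapshot
import cv2,pickle
s=env.read_state();print({k:s[k] for k in('clock','eef_pos','ee_rot','force','width')})
for n in('top','side'):
    d=snapshot(n);cv2.imwrite(f'pics/{n}0.png',d['image']);pickle.dump(d,open(f'{n}0.pkl','wb'))
    print(n,d['fx'],d['fy'],d['cx'],d['cy'],d['k1']);print(d['camera_from_world'])
E
```

```text
{'clock': 0.0, 'eef_pos': array([ 0.19811709, -0.59236782,  0.23051699]), 'ee_rot': array([ 9.87003615e-01,  1.60696443e-01, -1.55363535e-04, -7.02502617e-04]), 'force': array([0.12327785, 0.62919561, 0.07729511]), 'width': 0.08523010501062915}
top 470.34630613792575 470.34630613792575 322.18593209990763 246.1617166251906 -0.08183542521530858
[[ 0.01380629 -0.99987667  0.00748583 -0.02840986]
 [ 0.98860048  0.01477238  0.14983615 -0.53336223]
 [-0.14992825  0.00533182  0.9886825  -1.41553308]
 [ 0.          0.          0.          1.        ]]
side 581.142168770069 581.142168770069 317.07985970078164 241.65543600287918 -0.07615669076995672
[[-0.69581048 -0.71794253 -0.02015677  0.33835329]
 [ 0.51333123 -0.51674359  0.6851767  -0.38454449]
 [-0.50233338  0.46640603  0.72809793 -1.21806285]
 [ 0.          0.          0.          1.        ]]
```

View pics/top0.png

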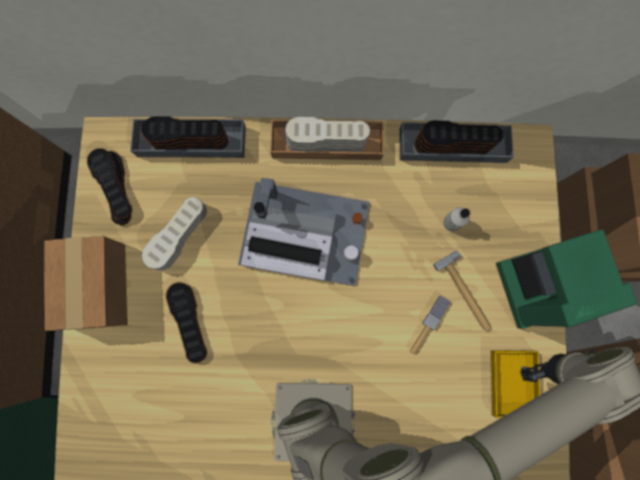

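View pics/side0.png

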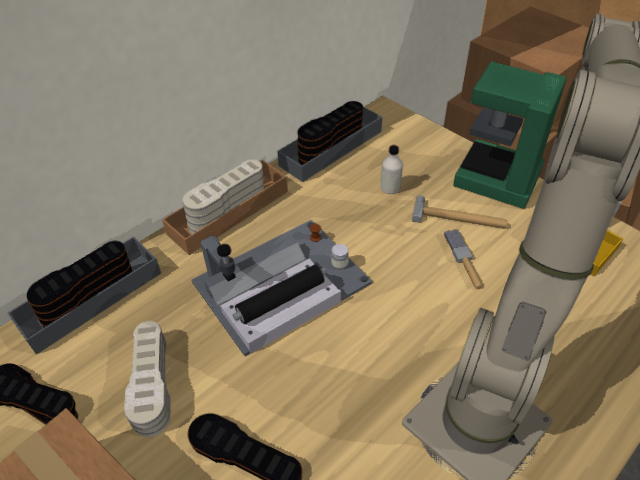

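The top view shows the roller at about (249,245)–(322,257), the knob at (260,209) and the post at (264,190). In the side view the knob is at (224,250) and the roller runs (237,312)–(323,272). I'll zoom in on both.

```bash
cat > h.py <<'E'
import numpy as np,cv2,pickle
def cam(d):
    K=np.array([[d['fx'],0,d['cx']],[0,d['fy'],d['cy']],[0,0,1.]]);return K,np.array([d['k1'],0,0,0.]),np.array(d['camera_from_world'])
def ray(d,p):
    K,D,T=cam(d);n=cv2.undistortPoints(np.array([[p]],float),K,D)[0,0]
    v=T[:3,:3].T@np.array([n[0],-n[1],-1.]);return -T[:3,:3].T@T[:3,3],v
def onz(d,p,z):
    o,v=ray(d,p);return o+v*(z-o[2])/v[2]
def tri(d1,p1,d2,p2):
    A=np.zeros((3,3));b=np.zeros(3)
    for o,v in(ray(d1,p1),ray(d2,p2)):
        v=v/np.linalg.norm(v);M=np.eye(3)-np.outer(v,v);A+=M;b+=M@o
    return np.linalg.solve(A,b)
def proj(d,P):
    K,D,T=cam(d);c=T[:3,:3]@np.asarray(P,float)+T[:3,3]
    return cv2.projectPoints(np.array([[c[0],-c[1],-c[2]]]),np.zeros(3),np.zeros(3),K,D)[0][0,0]
E
python3 - <<'E'
import pickle,cv2,numpy as np
a=pickle.load(open('top0.pkl','rb'))['image'][170:295,230:380];b=pickle.load(open('side0.pkl','rb'))['image'][215:360,185:380]
a=cv2.resize(a,None,fx=5,fy=5,interpolation=cv2.INTER_CUBIC)[:600];cv2.imwrite('pics/a.png',a)
b=cv2.resize(b,None,fx=4,fy=4,interpolation=cv2.INTER_CUBIC);cv2.imwrite('pics/b.png',b)
E
```

```text
(no output)
```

View pics/a.png

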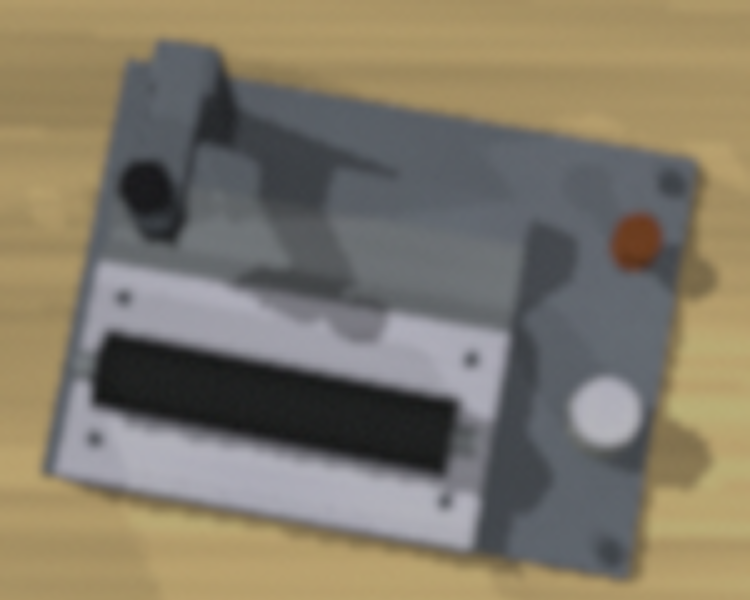

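View pics/b.png

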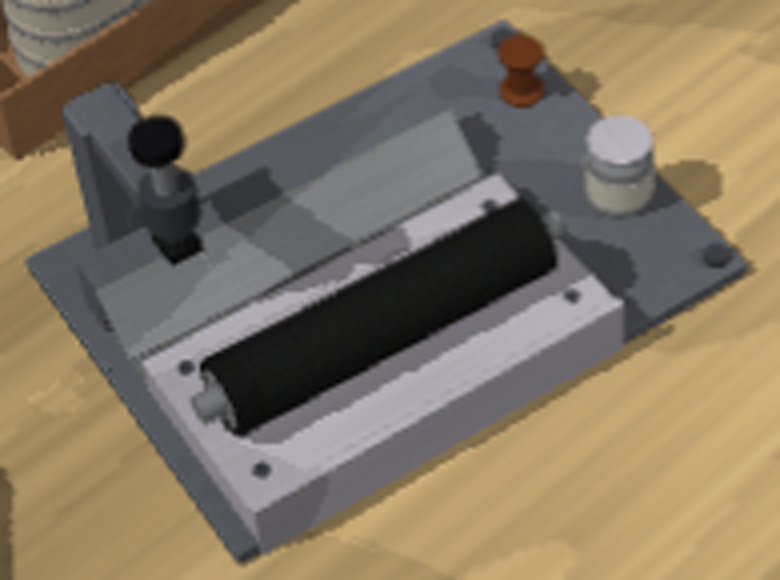

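The crops give the deck's far edge from (97,260) to (510,330) in the enlarged top view. The knob is at (147,187) in the top crop and (157,133) in the side crop, with the tin at (605,410) and the spool at (637,240). Next I'll compute positions.

Run:
```python
from h import *
t=pickle.load(open('top0.pkl','rb'));s=pickle.load(open('side0.pkl','rb'))
T=lambda x,y:((x+.5)/5-.5+230,(y+.5)/5-.5+170)
S=lambda x,y:((x+.5)/4-.5+185,(y+.5)/4-.5+215)
np.set_printoptions(precision=4,suppress=True)
L=onz(t,T(97,260),.04);R=onz(t,T(510,330),.04);print('edge top',L,R,np.linalg.norm(L-R))
L2=onz(s,S(145,355),.04);R2=onz(s,S(500,176),.04);print('edge side',L2,R2,np.linalg.norm(L2-R2))
for nm,l,r in(('t',L,R),('s',L2,R2)):
    y=(l-r)/np.linalg.norm(l-r);x=np.array([y[1],-y[0],0]);print(nm,'yaw',np.arctan2(x[1],x[0]),'origin',(l+r)/2+.02*x)
    k=(l+r)/2+.02*x+.085*y;print('knob pred',k,'post',k+.085*x)
k=tri(t,T(147,185),s,S(157,131));print('knob tri',k, onz(t,T(147,185),.197),onz(s,S(157,131),.197))
for d,n,roi in((t,'top',(245,230,330,270)),(s,'side',(230,260,330,328))):
    im=d['image'].max(2);m=np.zeros_like(im);x0,y0,x1,y1=roi;m[y0:y1,x0:x1]=(im[y0:y1,x0:x1]<60)*255
    c=max(cv2.findContours(m,0,2)[0],key=cv2.contourArea);r=cv2.minAreaRect(c);b=cv2.boxPoints(r);print(n,r)
    b=b[np.argsort(b[:,0])];a=(b[0]+b[1])/2;e=(b[2]+b[3])/2
    A=onz(d,a,.065);E_=onz(d,e,.065);print('roller ends',A,E_,np.linalg.norm(A-E_),(A+E_)/2,'axis yaw',np.arctan2(*(-(A-E_)[:2]*[1,-1])))
print('tin',onz(t,T(605,410),.067),'spool',onz(t,T(637,240),.052))
```

```text
edge top [0.6079 0.2089 0.04  ] [ 0.5674 -0.0495  0.04  ] 0.26162359284528164
edge side [0.6097 0.2032 0.04  ] [ 0.5623 -0.0481  0.04  ] 0.25571301750584746
t yaw -0.15563556643722185 origin [0.6074 0.0766 0.04  ]
knob pred [0.6206 0.1606 0.04  ] post [0.7046 0.1474 0.04  ]
s yaw -0.18623145575305233 origin [0.6056 0.0738 0.04  ]
knob pred [0.6214 0.1574 0.04  ] post [0.7049 0.1416 0.04  ]
knob tri [0.6193 0.1585 0.1978] [0.6192 0.1584 0.197 ] [0.6203 0.1583 0.197 ]
top ((284.25, 250.25), (71.97462463378906, 14.120362281799316), 11.309932708740234)
roller ends [0.5358 0.2026 0.065 ] [ 0.4957 -0.0131  0.065 ] 0.21940286333765144 [0.5157 0.0948 0.065 ] axis yaw -0.18382965602548412
side ((280.0396728515625, 293.1290588378906), (21.003568649291992, 95.0781021118164), 62.140350341796875)
roller ends [0.5361 0.2053 0.065 ] [ 0.4946 -0.0271  0.065 ] 0.23605161888140871 [0.5154 0.0891 0.065 ] axis yaw -0.1765133144999266
tin [ 0.5143 -0.1071  0.067 ] spool [ 0.6232 -0.1274  0.052 ]
```

Fixture origin is about (0.607, 0.075) with yaw about -0.165. The knob triangulates to (0.620, 0.1585, 0.198), as expected. The roller centre is at about (0.516, 0.094), i.e. fixture x ≈ -93 mm. I'll move behind it with the open fingers lined up along its axis.

>>> arm_command:
  fingers: [0, 0, 0, 0, 0, 0, 0, 0, 0, 0]
  delta_pos:
    - [0.02, 0.027, 0.02]
    - [0.044, 0.058, 0.02]
    - [0.068, 0.09, 0.02]
    - [0.092, 0.121, 0.02]
    - [0.116, 0.153, 0.02]
    - [0.14, 0.184, 0.02]
    - [0.164, 0.216, 0.02]
    - [0.188, 0.247, 0.02]
    - [0.21, 0.275, 0.02]
    - [0.222, 0.292, 0.02]
  turn:
    - [0, 0, -0.03]
    - [0, 0, -0.08]
    - [0, 0, -0.13]
    - [0, 0, -0.18]
    - [0, 0, -0.23]
    - [0, 0, -0.28]
    - [0, 0, -0.33]
    - [0, 0, -0.38]
    - [0, 0, -0.43]
    - [0, 0, -0.488]

```text
clock: 0.93
eef_pos: [0.4227, -0.2967, 0.2513]
ee_rot: [0.997, -0.081, 0.0, -0.0]
force: [0.9, 0.2, -0.2]
width: 0.0855
finger_force: 0.0
```

>>> arm_command:
  fingers: [0, 0, 0, 0, 0, 0, 0, 0, 0, 0]
  delta_pos:
    - [0.005, 0.04, 0]
    - [0.01, 0.08, 0]
    - [0.015, 0.12, 0]
    - [0.02, 0.16, 0]
    - [0.025, 0.2, 0]
    - [0.03, 0.24, 0]
    - [0.035, 0.28, 0]
    - [0.04, 0.32, 0]
    - [0.044, 0.36, 0]
    - [0.047, 0.387, 0]
  turn:
    - [0, 0, 0]
    - [0, 0, 0]
    - [0, 0, 0]
    - [0, 0, 0]
    - [0, 0, 0]
    - [0, 0, 0]
    - [0, 0, 0]
    - [0, 0, 0]
    - [0, 0, 0]
    - [0, 0, 0]

```text
clock: 1.77
eef_pos: [0.4667, 0.0903, 0.2514]
ee_rot: [0.997, -0.081, 0.0, -0.0]
force: [0.3, -0.8, -0.1]
width: 0.0848
finger_force: 0.0
```

```bash
cat > st.py <<'E'
from bench import env
import numpy as np
from scipy.spatial.transform import Rotation as R
np.set_printoptions(precision=4,suppress=True)
s=env.read_state();O=np.array([.607,.075]);w=-.165;ex=np.array([np.cos(w),np.sin(w)]);ey=np.array([-ex[1],ex[0]])
M=R.from_quat(s['ee_rot']).as_matrix();d=s['eef_pos'][:2]-O
print(s['clock'],s['eef_pos'],'fix',d@ex,d@ey,'F',s['force'],'w',s['width'],'tooly ang',np.arctan2(M[1,1],M[0,1]),'z',M[:,2],'q',np.array(s['joint_positions']))
E
python3 st.py
```

```text
1.7667 [0.4667 0.0903 0.2514] fix -0.1408991759614902 -0.007969507152758733 F [ 0.3334 -0.822  -0.1265] w 0.08476837581815333 tooly ang -1.7328714274364623 z [ 0.0003  0.0005 -1.    ] q [ 0.4126  0.0288 -0.7022  1.7787  0.0187  1.3405 -2.0264]
```

>>> arm_command:
  fingers: [0, 0, 0, 0, 0, 0, 0, 0, 0, 0]
  delta_pos:
    - [0, 0.003, -0.03]
    - [0, 0.003, -0.065]
    - [0, 0.003, -0.1]
    - [0, 0.003, -0.135]
    - [0, 0.003, -0.16]
    - [0, 0.003, -0.18]
    - [0, 0.003, -0.195]
    - [0, 0.003, -0.204]
    - [0, 0.003, -0.209]
    - [0, 0.003, -0.209]
  turn:
    - [0, 0, 0]
    - [0, 0, 0]
    - [0, 0, 0]
    - [0, 0, 0]
    - [0, 0, 0]
    - [0, 0, 0]
    - [0, 0, 0]
    - [0, 0, 0]
    - [0, 0, 0]
    - [0, 0, 0]

```text
clock: 2.6
eef_pos: [0.4669, 0.0892, 0.0418]
ee_rot: [0.997, -0.082, -0.001, 0.0]
force: [-0.1, 0.8, 0.4]
width: 0.0852
finger_force: 0.0
```

```bash
python3 st.py
python3 - <<'E'
from bench import snapshot
import cv2,numpy as np
a=snapshot('top')['image'][170:290,230:350];b=snapshot('side')['image'][200:360,185:385]
cv2.imwrite('pics/c.png',np.hstack([cv2.resize(a,(380,380),interpolation=2),cv2.resize(b,(420,380),interpolation=2)]))
E
```

```text
2.6 [0.4669 0.0892 0.0418] fix -0.14054054388743478 -0.008986994505246718 F [-0.0599  0.7539  0.4274] w 0.08515978121573467 tooly ang -1.7359521625437173 z [-0.0012 -0.0001 -1.    ] q [ 0.3347  0.2874 -0.6795  2.0146  0.2263  0.9147 -2.2001]
```

View pics/c.png

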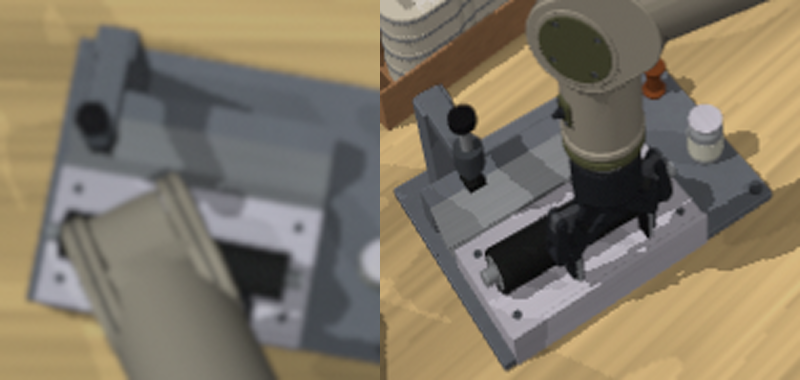

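The fingers stand on the deck behind the roller and nothing is touching. I'll push slowly along the fixture's +x.

>>> arm_command:
  fingers: [0, 0, 0, 0, 0, 0, 0, 0, 0, 0]
  delta_pos:
    - [0.002, 0, 0]
    - [0.004, -0.001, 0]
    - [0.006, -0.001, 0]
    - [0.008, -0.001, 0]
    - [0.01, -0.002, 0]
    - [0.0125, -0.002, 0]
    - [0.015, -0.0025, 0]
    - [0.0175, -0.003, 0]
    - [0.02, -0.003, 0]
    - [0.0225, -0.004, 0]
  turn:
    - [0, 0, 0]
    - [0, 0, 0]
    - [0, 0, 0]
    - [0, 0, 0]
    - [0, 0, 0]
    - [0, 0, 0]
    - [0, 0, 0]
    - [0, 0, 0]
    - [0, 0, 0]
    - [0, 0, 0]

```text
clock: 3.53
eef_pos: [0.49, 0.0854, 0.0423]
ee_rot: [0.997, -0.082, -0.0, -0.0]
force: [0.0, 0.3, 0.6]
width: 0.0855
finger_force: 0.2
```

>>> arm_command:
  fingers: [0, 0, 0, 0, 0, 0, 0, 0, 0, 0]
  delta_pos:
    - [0.0025, -0.0005, 0]
    - [0.005, -0.001, 0]
    - [0.0075, -0.001, 0]
    - [0.01, -0.0015, 0]
    - [0.0125, -0.002, 0]
    - [0.015, -0.0025, 0]
    - [0.0175, -0.003, 0]
    - [0.02, -0.0035, 0]
    - [0.0225, -0.004, 0]
    - [0.025, -0.004, 0]
  turn:
    - [0, 0, 0]
    - [0, 0, 0]
    - [0, 0, 0]
    - [0, 0, 0]
    - [0, 0, 0]
    - [0, 0, 0]
    - [0, 0, 0]
    - [0, 0, 0]
    - [0, 0, 0]
    - [0, 0, 0]

```text
clock: 4.37
eef_pos: [0.5151, 0.0811, 0.0423]
ee_rot: [0.997, -0.083, 0.0, 0.0]
force: [-0.7, -0.3, 1.0]
width: 0.0855
finger_force: 0.2
```

```bash
python3 st.py
python3 - <<'E'
from bench import snapshot
import cv2,numpy as np
a=snapshot('top')['image'][170:290,230:350];b=snapshot('side')['image'][200:360,185:385]
cv2.imwrite('pics/d.png',np.hstack([cv2.resize(a,(380,380),interpolation=2),cv2.resize(b,(420,380),interpolation=2)]))
E
```

```text
4.3667 [0.5151 0.0811 0.0423] fix -0.09168981804684902 -0.009071716872375336 F [-0.7357 -0.2631  0.9828] w 0.08553187323772823 tooly ang -1.7361822548673342 z [ 0.     -0.0001 -1.    ] q [ 0.3173  0.3772 -0.6452  1.9023  0.2757  0.9511 -2.1923]
```

View pics/d.png

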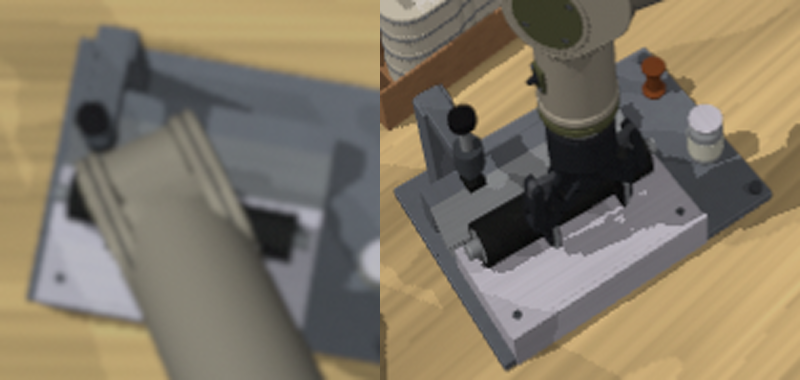

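The roller has rolled along and stays square to the fingers. I'll carry on towards the vee's edge, then slow down.

>>> arm_command:
  fingers: [0, 0, 0, 0, 0, 0, 0, 0, 0, 0]
  delta_pos:
    - [0.0025, -0.0005, 0]
    - [0.005, -0.001, 0]
    - [0.0075, -0.001, 0]
    - [0.01, -0.0015, 0]
    - [0.0125, -0.002, 0]
    - [0.015, -0.0025, 0]
    - [0.0175, -0.003, 0]
    - [0.02, -0.0035, 0]
    - [0.0225, -0.004, 0]
    - [0.025, -0.004, 0]
  turn:
    - [0, 0, 0]
    - [0, 0, 0]
    - [0, 0, 0]
    - [0, 0, 0]
    - [0, 0, 0]
    - [0, 0, 0]
    - [0, 0, 0]
    - [0, 0, 0]
    - [0, 0, 0]
    - [0, 0, 0]

```text
clock: 5.3
eef_pos: [0.5401, 0.0771, 0.0423]
ee_rot: [0.997, -0.083, -0.0, 0.0]
force: [-1.6, -0.0, 0.9]
width: 0.0859
finger_force: 0.2
```

>>> arm_command:
  fingers: [0, 0, 0, 0, 0, 0, 0, 0, 0, 0]
  delta_pos:
    - [0.002, 0, 0]
    - [0.004, -0.0005, 0]
    - [0.006, -0.001, 0]
    - [0.008, -0.001, 0]
    - [0.0095, -0.0015, 0]
    - [0.011, -0.002, 0]
    - [0.0125, -0.002, 0]
    - [0.014, -0.0025, 0]
    - [0.014, -0.0025, 0]
    - [0.014, -0.0025, 0]
  turn:
    - [0, 0, 0]
    - [0, 0, 0]
    - [0, 0, 0]
    - [0, 0, 0]
    - [0, 0, 0]
    - [0, 0, 0]
    - [0, 0, 0]
    - [0, 0, 0]
    - [0, 0, 0]
    - [0, 0, 0]

```text
clock: 6.13
eef_pos: [0.5538, 0.0747, 0.0423]
ee_rot: [0.997, -0.082, 0.0, 0.0]
force: [0.1, 0.2, -0.4]
width: 0.0856
finger_force: 0.0
```

```bash
python3 st.py
python3 - <<'E'
from bench import snapshot
import cv2,numpy as np
a=snapshot('top')['image'][170:290,230:350];b=snapshot('side')['image'][200:360,185:385]
cv2.imwrite('pics/e.png',np.hstack([cv2.resize(a,(380,380),interpolation=2),cv2.resize(b,(420,380),interpolation=2)]))
E
```

```text
6.1333 [0.5538 0.0747 0.0423] fix -0.05242338618669292 -0.008983539590811867 F [ 0.0903  0.17   -0.4058] w 0.08561449391776207 tooly ang -1.7359719008928256 z [ 0.     -0.0001 -1.    ] q [ 0.3012  0.448  -0.6201  1.8067  0.3071  0.9844 -2.1804]
```

View pics/e.png

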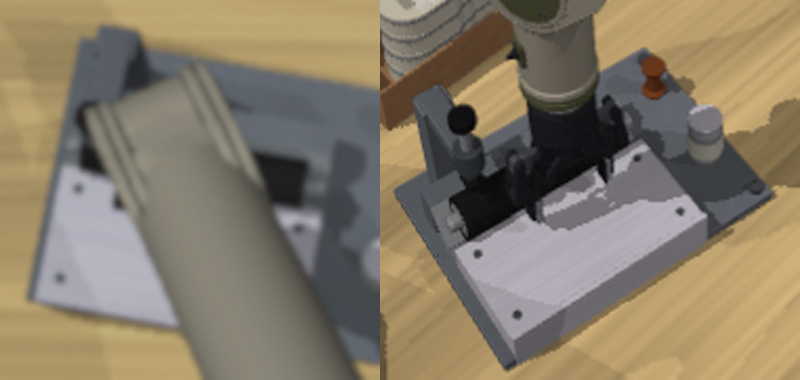

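The roller has dropped into the vee and the force reading is about zero. I'll back off, rise and close the fingers.

>>> arm_command:
  fingers: [0, 0, 0, 0, 0.5, 1, 1, 1, 1, 1]
  delta_pos:
    - [-0.015, 0.002, 0]
    - [-0.04, 0.006, 0.005]
    - [-0.06, 0.01, 0.03]
    - [-0.06, 0.01, 0.065]
    - [-0.06, 0.01, 0.1]
    - [-0.06, 0.01, 0.135]
    - [-0.06, 0.01, 0.17]
    - [-0.06, 0.01, 0.195]
    - [-0.06, 0.01, 0.205]
    - [-0.06, 0.01, 0.205]
  turn:
    - [0, 0, 0]
    - [0, 0, 0]
    - [0, 0, 0]
    - [0, 0, 0]
    - [0, 0, 0]
    - [0, 0, 0]
    - [0, 0, 0]
    - [0, 0, 0]
    - [0, 0, 0]
    - [0, 0, 0]

```text
clock: 7.07
eef_pos: [0.4948, 0.0851, 0.2497]
ee_rot: [0.997, -0.083, 0.002, -0.0]
force: [1.0, 0.8, 0.2]
width: 0.0124
finger_force: 0.0
```

```bash
python3 st.py
python3 - <<'E'
from bench import snapshot
import cv2,numpy as np,pickle
t=snapshot('top');s=snapshot('side');pickle.dump((t,s),open('f.pkl','wb'))
a=t['image'][170:290,230:350];b=s['image'][200:360,185:385]
cv2.imwrite('pics/f.png',np.hstack([cv2.resize(a,(300,300),interpolation=2),cv2.resize(b,(500,300),interpolation=2)]) if 0 else np.hstack([cv2.resize(a,(330,330),interpolation=2),cv2.resize(b,(412,330),interpolation=2)]))
E
```

```text
7.0667 [0.4948 0.0851 0.2497] fix -0.11231765808562617 -0.00847469036987745 F [1.0251 0.7902 0.236 ] w 0.012383846662823453 tooly ang -1.7360219205244478 z [ 0.0042 -0.0002 -1.    ] q [ 0.4102  0.0984 -0.7075  1.7235  0.0672  1.3397 -2.0461]
```

View pics/f.png

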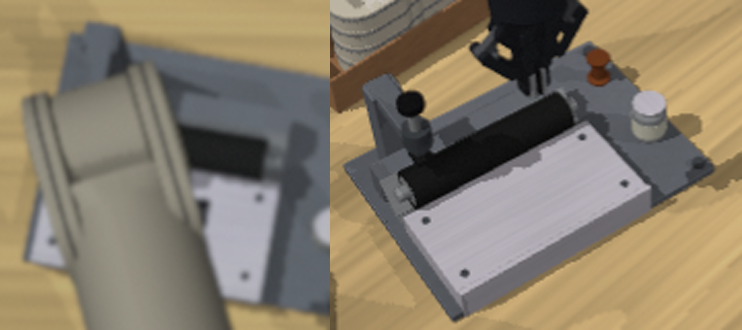

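The roller lies parallel in the vee with the hand clear. I'll check its y position and move above the knob.

Run:
```python
from h import *
t,s=pickle.load(open('f.pkl','rb'))
O=np.array([.607,.075]);w=-.165;ex=np.array([np.cos(w),np.sin(w)]);ey=np.array([-ex[1],ex[0]])
f=lambda P:((P[:2]-O)@ex,(P[:2]-O)@ey)
a=onz(s,(219,294.7),.055);b=onz(s,(303.9,248.5),.055);print(f(a),f(b))
for y in(-.125,.125): print(proj(s,[*(O+y*ey),.055]))
```

```text
(np.float64(-0.0038870869442144958), np.float64(0.1217742578634998)) (np.float64(0.002349036446046553), np.float64(-0.1292624115028363))
[303.03051343 249.75799072]
[217.06645013 294.27477515]
```

>>> arm_command:
  fingers: [1, 1, 1, 1, 1, 1, 1, 1, 1, 1]
  delta_pos:
    - [0.015, 0.009, 0]
    - [0.035, 0.021, 0]
    - [0.06, 0.036, 0]
    - [0.085, 0.051, 0]
    - [0.105, 0.063, 0]
    - [0.12, 0.071, 0]
    - [0.125, 0.074, 0]
    - [0.125, 0.074, -0.01]
    - [0.125, 0.074, -0.02]
    - [0.125, 0.074, -0.025]
  turn:
    - [0, 0, 0]
    - [0, 0, 0]
    - [0, 0, 0]
    - [0, 0, 0]
    - [0, 0, 0]
    - [0, 0, 0]
    - [0, 0, 0]
    - [0, 0, 0]
    - [0, 0, 0]
    - [0, 0, 0]

```text
clock: 8.0
eef_pos: [0.6173, 0.1578, 0.2196]
ee_rot: [0.997, -0.083, -0.001, 0.001]
force: [-0.2, -0.4, 0.7]
width: -0.0001
finger_force: 0.0
```

```bash
python3 st.py
python3 - <<'E'
from bench import snapshot
import cv2,numpy as np
b=snapshot('side')['image'][200:320,185:345]
cv2.imwrite('pics/g.png',cv2.resize(b,(800,600),interpolation=2))
E
```

```text
8.0 [0.6173 0.1578 0.2196] fix -0.0033864472685349815 0.08333747264212885 F [-0.2343 -0.3883  0.6695] w -9.153101380578723e-05 tooly ang -1.7361635332118408 z [-0.0029 -0.0015 -1.    ] q [ 0.187   0.4538 -0.6972  1.41    0.2905  1.3851 -2.2505]
```

View pics/g.png

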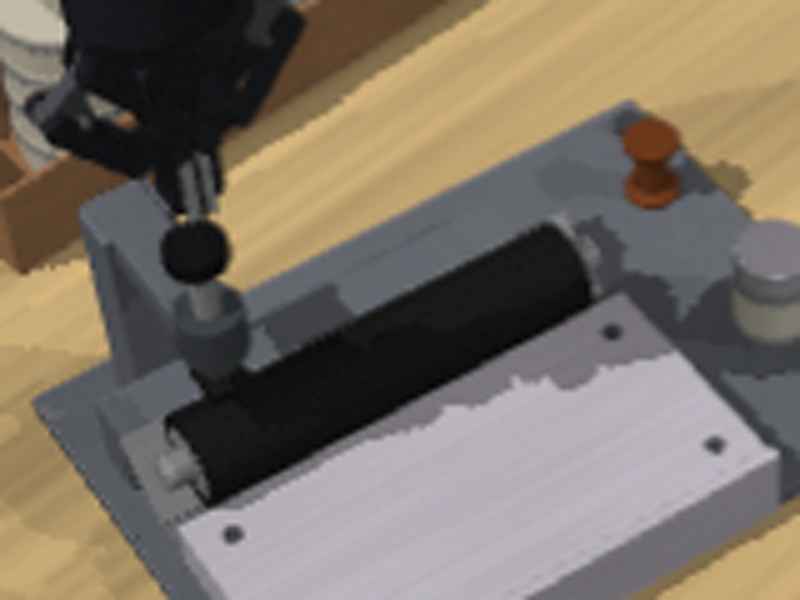

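The shut fingertips stand just above the knob. I'll lower them to make contact.

>>> arm_command:
  fingers: [1, 1, 1, 1, 1, 1, 1, 1, 1, 1]
  delta_pos:
    - [0.003, 0.001, -0.002]
    - [0.003, 0.001, -0.005]
    - [0.003, 0.001, -0.008]
    - [0.003, 0.001, -0.011]
    - [0.003, 0.001, -0.014]
    - [0.003, 0.001, -0.016]
    - [0.003, 0.001, -0.018]
    - [0.003, 0.001, -0.019]
    - [0.003, 0.001, -0.02]
    - [0.003, 0.001, -0.02]
  turn:
    - [0, 0, 0]
    - [0, 0, 0]
    - [0, 0, 0]
    - [0, 0, 0]
    - [0, 0, 0]
    - [0, 0, 0]
    - [0, 0, 0]
    - [0, 0, 0]
    - [0, 0, 0]
    - [0, 0, 0]

```text
clock: 8.88
eef_pos: [0.6217, 0.1598, 0.2022]
ee_rot: [0.997, -0.082, -0.0, 0.0]
force: [1.1, -0.2, 0.1]
width: -0.0001
finger_force: 0.0
```

>>> arm_command:
  fingers: [1, 1, 1, 1, 1, 1, 1, 1, 1, 1]
  delta_pos:
    - [0, 0, -0.001]
    - [0, 0, -0.002]
    - [0, 0, -0.003]
    - [0, 0, -0.004]
    - [0, 0, -0.005]
    - [0, 0, -0.006]
    - [0, 0, -0.007]
    - [0, 0, -0.008]
    - [0, 0, -0.009]
    - [0, 0, -0.01]
  turn:
    - [0, 0, 0]
    - [0, 0, 0]
    - [0, 0, 0]
    - [0, 0, 0]
    - [0, 0, 0]
    - [0, 0, 0]
    - [0, 0, 0]
    - [0, 0, 0]
    - [0, 0, 0]
    - [0, 0, 0]

```text
clock: 9.72
eef_pos: [0.6218, 0.1598, 0.1936]
ee_rot: [0.997, -0.083, 0.0, 0.0]
force: [-3.2, -1.0, 11.0]
width: 0.0001
finger_force: 4.9
```

Contact made, with a drag of about 11 N. I'll go to about 184 mm, then feel in small steps.

>>> arm_command:
  fingers: [1, 1, 1, 1, 1, 1, 1, 1, 1, 1]
  delta_pos:
    - [0, 0, -0.001]
    - [0, 0, -0.002]
    - [0, 0, -0.003]
    - [0, 0, -0.004]
    - [0, 0, -0.005]
    - [0, 0, -0.006]
    - [0, 0, -0.007]
    - [0, 0, -0.008]
    - [0, 0, -0.0085]
    - [0, 0, -0.009]
  turn:
    - [0, 0, 0]
    - [0, 0, 0]
    - [0, 0, 0]
    - [0, 0, 0]
    - [0, 0, 0]
    - [0, 0, 0]
    - [0, 0, 0]
    - [0, 0, 0]
    - [0, 0, 0]
    - [0, 0, 0]

```text
clock: 10.55
eef_pos: [0.6218, 0.1598, 0.1846]
ee_rot: [0.997, -0.083, 0.0, 0.0]
force: [-4.1, -1.4, 10.5]
width: 0.0003
finger_force: 4.9
```

>>> arm_command:
  fingers: [1, 1, 1, 1, 1, 1, 1, 1, 1, 1]
  delta_pos:
    - [0, 0, -0.0002]
    - [0, 0, -0.0004]
    - [0, 0, -0.0006]
    - [0, 0, -0.0008]
    - [0, 0, -0.001]
    - [0, 0, -0.0012]
    - [0, 0, -0.0014]
    - [0, 0, -0.0016]
    - [0, 0, -0.0018]
    - [0, 0, -0.002]
  turn:
    - [0, 0, 0]
    - [0, 0, 0]
    - [0, 0, 0]
    - [0, 0, 0]
    - [0, 0, 0]
    - [0, 0, 0]
    - [0, 0, 0]
    - [0, 0, 0]
    - [0, 0, 0]
    - [0, 0, 0]

```text
clock: 11.38
eef_pos: [0.6218, 0.1598, 0.1827]
ee_rot: [0.997, -0.083, 0.0, 0.0]
force: [-4.0, -1.1, 9.5]
width: -0.0003
finger_force: 4.9
```

>>> arm_command:
  fingers: [1, 1, 1, 1, 1, 1, 1, 1, 1, 1]
  delta_pos:
    - [0, 0, -0.0002]
    - [0, 0, -0.0004]
    - [0, 0, -0.0006]
    - [0, 0, -0.0008]
    - [0, 0, -0.001]
    - [0, 0, -0.0012]
    - [0, 0, -0.0014]
    - [0, 0, -0.0016]
    - [0, 0, -0.0018]
    - [0, 0, -0.002]
  turn:
    - [0, 0, 0]
    - [0, 0, 0]
    - [0, 0, 0]
    - [0, 0, 0]
    - [0, 0, 0]
    - [0, 0, 0]
    - [0, 0, 0]
    - [0, 0, 0]
    - [0, 0, 0]
    - [0, 0, 0]

```text
clock: 12.22
eef_pos: [0.6218, 0.1598, 0.1806]
ee_rot: [0.997, -0.083, 0.0, 0.0]
force: [-4.5, -3.0, 9.0]
width: 0.0001
finger_force: 4.9
```

>>> arm_command:
  fingers: [1, 1, 1, 1, 1, 1, 1, 1, 1, 1]
  delta_pos:
    - [0, 0, -0.0002]
    - [0, 0, -0.0004]
    - [0, 0, -0.0006]
    - [0, 0, -0.0008]
    - [0, 0, -0.001]
    - [0, 0, -0.0012]
    - [0, 0, -0.0014]
    - [0, 0, -0.0016]
    - [0, 0, -0.0018]
    - [0, 0, -0.002]
  turn:
    - [0, 0, 0]
    - [0, 0, 0]
    - [0, 0, 0]
    - [0, 0, 0]
    - [0, 0, 0]
    - [0, 0, 0]
    - [0, 0, 0]
    - [0, 0, 0]
    - [0, 0, 0]
    - [0, 0, 0]

```text
clock: 13.05
eef_pos: [0.6218, 0.1598, 0.1786]
ee_rot: [0.997, -0.083, 0.0, 0.0]
force: [-4.6, -1.8, 9.9]
width: -0.0001
finger_force: 4.9
```

>>> arm_command:
  fingers: [1, 1, 1, 1, 1, 1, 1, 1, 1, 1]
  delta_pos:
    - [0, 0, -0.0002]
    - [0, 0, -0.0004]
    - [0, 0, -0.0006]
    - [0, 0, -0.0008]
    - [0, 0, -0.001]
    - [0, 0, -0.0012]
    - [0, 0, -0.0014]
    - [0, 0, -0.0016]
    - [0, 0, -0.0018]
    - [0, 0, -0.002]
  turn:
    - [0, 0, 0]
    - [0, 0, 0]
    - [0, 0, 0]
    - [0, 0, 0]
    - [0, 0, 0]
    - [0, 0, 0]
    - [0, 0, 0]
    - [0, 0, 0]
    - [0, 0, 0]
    - [0, 0, 0]

```text
clock: 13.88
eef_pos: [0.6219, 0.1598, 0.1772]
ee_rot: [0.997, -0.083, 0.001, 0.0]
force: [-6.6, -1.8, 14.1]
width: 0.0
finger_force: 7.1
```

The force now rises, about 4 N above the drag, so contact was at about 178.6 mm. I'll go a little farther, to about 8 N.

>>> arm_command:
  fingers: [1, 1, 1, 1, 1, 1, 1, 1, 1, 1]
  delta_pos:
    - [0, 0, -0.0002]
    - [0, 0, -0.0004]
    - [0, 0, -0.0006]
    - [0, 0, -0.0008]
    - [0, 0, -0.001]
    - [0, 0, -0.0012]
    - [0, 0, -0.0012]
    - [0, 0, -0.0012]
    - [0, 0, -0.0012]
    - [0, 0, -0.0012]
  turn:
    - [0, 0, 0]
    - [0, 0, 0]
    - [0, 0, 0]
    - [0, 0, 0]
    - [0, 0, 0]
    - [0, 0, 0]
    - [0, 0, 0]
    - [0, 0, 0]
    - [0, 0, 0]
    - [0, 0, 0]

```text
clock: 14.72
eef_pos: [0.6219, 0.1598, 0.1763]
ee_rot: [0.997, -0.083, 0.001, 0.0]
force: [-7.4, -3.3, 16.3]
width: 0.0002
finger_force: 8.0
```

```bash
python3 st.py
```

```text
14.7167 [0.6219 0.1598 0.1763] fix 0.0007456101825889307 0.08611208837960224 F [-7.3781 -3.3362 16.2914] w 0.00015028202291325965 tooly ang -1.7361327601112089 z [ 0.0013 -0.0005 -1.    ] q [ 0.18    0.4897 -0.6874  1.4564  0.3154  1.3064 -2.2678]
```

>>> arm_command:
  fingers: [1, 1, 1, 1, 1, 1, 1, 1, 1, 1]
  delta_pos:
    - [0, 0, -0.0002]
    - [0, 0, -0.0004]
    - [0, 0, -0.0005]
    - [0, 0, -0.0005]
    - [0, 0, -0.0005]
    - [0, 0, -0.0005]
    - [0, 0, -0.0005]
    - [0, 0, -0.0005]
    - [0, 0, -0.0005]
    - [0, 0, -0.0005]
  turn:
    - [0, 0, 0]
    - [0, 0, 0]
    - [0, 0, 0]
    - [0, 0, 0]
    - [0, 0, 0]
    - [0, 0, 0]
    - [0, 0, 0]
    - [0, 0, 0]
    - [0, 0, 0]
    - [0, 0, 0]

```text
clock: 15.55
eef_pos: [0.6219, 0.1598, 0.176]
ee_rot: [0.997, -0.083, 0.001, 0.0]
force: [-7.4, -3.2, 17.1]
width: 0.0001
finger_force: 8.6
```

The pad bears with about 7.5 N. I'll lift straight off and get clear.

>>> arm_command:
  fingers: [1, 1, 1, 1, 1, 1, 1, 1, 1, 1]
  delta_pos:
    - [0, 0, 0.001]
    - [0, 0, 0.003]
    - [0, 0, 0.006]
    - [0, 0, 0.012]
    - [0, 0, 0.025]
    - [0, 0, 0.045]
    - [-0.02, 0, 0.07]
    - [-0.05, -0.01, 0.09]
    - [-0.08, -0.02, 0.1]
    - [-0.1, -0.03, 0.1]
  turn:
    - [0, 0, 0]
    - [0, 0, 0]
    - [0, 0, 0]
    - [0, 0, 0]
    - [0, 0, 0]
    - [0, 0, 0]
    - [0, 0, 0]
    - [0, 0, 0]
    - [0, 0, 0]
    - [0, 0, 0]

```text
clock: 16.38
eef_pos: [0.5207, 0.131, 0.2772]
ee_rot: [0.997, -0.082, 0.002, -0.0]
force: [-0.3, 0.0, 0.9]
width: -0.0001
finger_force: 0.0
```

>>> arm_command:
  fingers: [1, 1, 1, 1, 1, 1, 1, 1, 1, 1]
  delta_pos:
    - [0, -0.03, 0]
    - [0, -0.06, 0]
    - [0, -0.09, 0]
    - [0, -0.12, 0]
    - [0, -0.15, 0]
    - [0, -0.18, 0]
    - [0, -0.21, 0]
    - [0, -0.23, 0]
    - [0, -0.24, 0]
    - [0, -0.24, 0]
  turn:
    - [0, 0, 0]
    - [0, 0, 0]
    - [0, 0, 0]
    - [0, 0, 0]
    - [0, 0, 0]
    - [0, 0, 0]
    - [0, 0, 0]
    - [0, 0, 0]
    - [0, 0, 0]
    - [0, 0, 0]

```text
clock: 17.22
eef_pos: [0.5217, -0.1123, 0.2742]
ee_rot: [0.996, -0.084, 0.0, 0.0]
force: [0.2, -0.0, -0.3]
width: -0.0004
finger_force: 0.0
```

```bash
python3 st.py
python3 - <<'E'
from bench import snapshot
from h import *
t=snapshot('top');s=snapshot('side');pickle.dump((t,s),open('z.pkl','wb'))
a=t['image'][170:290,230:390];b=s['image'][200:320,185:345]
cv2.imwrite('pics/i.png',np.hstack([cv2.resize(a,(400,300),interpolation=2),cv2.resize(b,(400,300),interpolation=2)]))
E
```

```text
17.2167 [ 0.5217 -0.1123  0.2742] fix -0.05332219365840712 -0.19880508992369916 F [ 0.2128 -0.0036 -0.3058] w -0.0003741624499345943 tooly ang -1.7392929183661217 z [ 0.0004 -0.0006 -1.    ] q [ 0.6397  0.1516 -0.5678  1.6122  0.083   1.4013 -1.6762]
```

View pics/i.png

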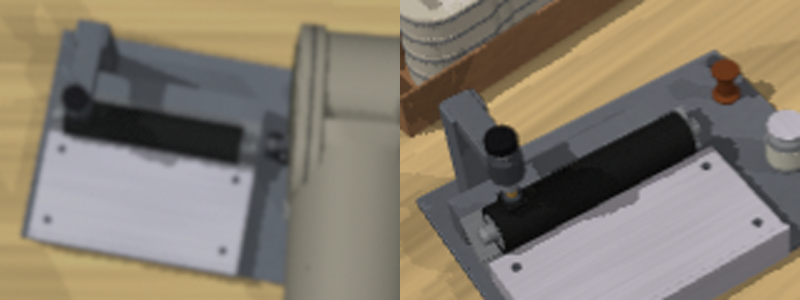

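The plunger is down with its foot on the seated roller, which is parallel to the deck edge. The hand is clear and the bystanders have not moved. Handing in.

```bash
python3 -c "
from bench import job
print(job.hand_in())"
```

```text
the job is handed in; nothing more can be done
None
```

I rolled the roller into the vee, where it settled square. The plunger is clamped on it at about 7.5 N (estimated from the wrist force), the hand is clear, and the job is handed in; the hand-in returned no verdict.

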